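# Clamp a whetstone in its holder with the eccentric cam

### The job

Lay the whetstone flat in the holder between its corner guides, then turn the knob of the blue eccentric cam until its lobe pushes the stone against the sprung end stop and clamps it with about 14 N (clearly firm, but the stone is brittle: at 25 N it chips). Let go and leave it clamped, and leave the bowl, the shaker and the beaker where they are.

Things in the scene. Friction and masses are not known exactly. Their poses are not given: they have to be found in the camera images.
- holder: whetstone holder fixed to the counter: aluminium plate 96 (x) by 296 (y) by 12 mm thick. Origin on the counter surface under the plate; y runs along it towards the cam end. Four black corner guides, 10 mm tall on the plate, 24 mm long, centred at y = -72 and +52 mm, inner faces 62 mm apart at the foot and leaning outward. Between y = -60 and +40 mm the sides are free for fingers
- bay (a point): middle of the place for the stone, on the plate's top face (holder x = 0, y = -10, z = 12 mm); axes as the holder's. The room between the stop pad and the cam at joint 0 is 9 to 17 mm longer than the stone; 3 mm play on each side between the guides
- stop_nominal (a point): NOMINAL middle of the rubber pad's face on the sprung end stop (holder x = 0, y = -95, z = 26 mm; faces +y). The stop is set by hand: its true place is up to 4 mm off along y, differs each time and is not reported; find it by feel. Pad 54 mm wide, top 36 mm above the counter; the steel block behind it 70 mm wide, top 42 mm. The pad yields only above 7 N, then 4 N per mm, 8 mm travel
- cam (a joint): angle of the cam (rad), 0 to 2.9, growing clockwise seen from above; starts at 0 to 0.35. Its face towards the stone is at holder y = +88 mm at 0 and advances towards -y by 12 x (1 - cos angle) mm, dragging the stone along if it is not at the stop yet. Pivot friction 0.3 N m; each N on the stone adds about 0.02 to 0.03 N m, so it jumps where the stop is met. It stays where it is left
- cam_axis (a point): the cam's upright pivot axis, at holder x = 0, y = +104 mm, 27 mm above the counter (half-way up the disc). The cam is a blue disc of radius 28 mm, from 18 to 36 mm above the counter, its centre 12 mm off the pivot along this point's +y (turns with the cam; away from the stone at joint 0)
- knob_grip (a point): grip point of the black bar knob on top of the cam, on the pivot axis, 66 mm above the counter; the bar is 46 mm long (along this point's x: across the holder at joint 0, turning with the cam), 14 mm thick and reaches from 46 to 80 mm above the counter
- stone_center (a point): centre of the whetstone, a loose block 56 mm (x) by 170 mm (y) by 30 mm (z), lower part brick red, top white; about 0.5 to 0.8 kg; starts flat on the counter, roughly parallel to the holder, between it and the robot
- bowl: bystander: steel bowl, 110 mm wide, 50 mm tall, origin under its middle; leave alone
- shaker: bystander: glass shaker, 48 mm wide, 85 mm tall, origin under its middle; leave alone
- beaker: bystander: blue plastic cup, 70 mm wide, 60 mm tall, origin under its middle; leave alone
Mind the look-alikes: they are no part of the job. There is more than one size of the part that bears stone_center; the job needs the largest.

How it is judged:
By the outcome, as a careful person would: the job done as asked, in the order asked, and still so for the second after the job is handed in, with the robot touching nothing.
It also fails if it takes over 64 s, if anything falls off the work surface, if the arm or the gripper's body presses on something with over 40 N, if the wrist force passes 120 N, or if a joint passes its speed limit or range.

### The arm

A 6-joint arm with a two-finger parallel gripper is mounted at the origin on the work surface. World frame = base frame: x ahead of the robot, y to its left, z up, the work surface at z = 0. Lengths are in mm, angles in rad, forces in N, time in s.
With the tool pointing down it reaches from about 275 to 725 mm from the base axis. Payload 5.6 kg.
Tool frame: the origin (TCP) lies midway between the tips of the shut fingers; the grasp point (between the pads) lies 19 mm behind it (env.tcp_to_grasp is the z of the grasp point in the tool frame, in mm); z points along the fingers, y is the direction in which the jaws open and shut (so a half turn about z gives the same grasp; the last joint's range is limited). The gripper opens to 85 mm and grips with 20 to 120 N. Pads are 22 mm wide; open, the fingers measure 114 mm over their backs; the gripper's body (76 mm by 85 mm) begins 54 mm behind the grasp point. The pads swing forward as they close: fully open they stand 13 mm farther back than shut.
Start: joints at [-0.959, 0.255, 0.108, 0, -1.424, -0.285], TCP at [176.577, -520.878, 231.283] pointing down, gripper open.
Joint ranges: [-2.95, 2.95], [-1.21, 1.97], [-1.09, 1.5], [-2.87, 1.71], [-2.94, -0.07], [-3.05, 3.05]. Speed limits (rad/s): [2.57, 2.57, 3.14, 3.14, 3.14, 3.14].

### API

Orientations are given as a unit quaternion [w, x, y, z].
In Python, from rig import sensors, vision, order, env gives the robot as it stands.
- The arm moves only by the tool carry_out, never from a script. Its argument "motion" is a list of rows, each an object with "jaw": the finger opening in cm, from 0 to 8.54; "linear": the shift along the tool's x, y, z in cm, a list of three; "rot": the turn, a rotation vector about the tool's x, y, z in degrees, a list of three. In form: [{"jaw": jaw, "linear": [dx, dy, dz], "rot": [ax, ay, az]}, ...]. A call has 1 to 5 rows; each row is the pose to reach, as a shift and turn from the pose measured when the call began, along the tool's axes at that moment; what a row does not reach only later rows make up. A row lasts 1/10 s, in which the tool goes at most 50 mm and 8.59 degrees, less where a joint would pass 70% of its speed; a pose out of reach is approached as far as the arm can. A call with a gripper value outside its range is refused whole. The fingers move at their own pace and stop on an object; "grip_force" is the grip in N (left out, the last holds). Time passes only in rows, so rows that repeat a pose let the fingers close. It gives the time, the measured TCP pose, the force and the opening at its end, in the units of the state.
- sensors.read_state(): the state, without advancing time (a new reading comes with each control period).
- vision.capture(name): name is "scene" or "top"; returns a dict with "pixels" (400x640x3 uint8, red, green, blue), "intrinsics" (3x3 intrinsics, pixels), "origin" and "orientation" of the camera in the world. Camera axes: x right, y down, z forward; pixel columns grow to the right and rows downward; lengths in mm; the calibration is good to about 2 mm. A picture is of the moment at which its call begins. There is no depth.
- order.finish_job(): hands the job in, once; it reports no verdict.
The state is a dict: "time": time; "q": joint angles; "joint_vel": joint speeds; "effort": joint torques, N m; "tool_pos": TCP position; "eef_rot": TCP orientation; "wrist_force": force on the tool from outside, world axes, zero at the start; "moment": the same for the moment, N m; "finger_gap": finger opening in mm.
Only numpy, scipy, OpenCV 4.12 (cv2) and the standard library are available. Lean on these libraries where they do the work, as an engineer would, in place of code of your own. Each camera call takes 0.05 s, during which the arm holds its last target.

## Working session

There is one attempt and no reset: what is moved stays moved. The work goes in short steps, Python scripts to look and compute and a tool call to move; the robot and the scene stay as the last step left them, time stands still between calls to the robot, and variables do not carry over. Pictures are saved under pics/ and viewed, and the job is handed in when it is done.

Besides the shell and the picture viewer there is one more tool, called after "Request:" as name(argument=value, ...), one argument or row to a line, values as JSON. carry_out: Moves the arm, as the interface text tells. Its arguments: {"type":"object","properties":{"motion":{"type":"array"},"grip_force":{"type":"number"}},"required":["motion"]}

```bash
ls; mkdir -p pics; python3 - <<'E'
from rig import sensors, vision, order, env
import cv2, numpy as np
print(sensors.read_state())
print([a for a in dir(env) if a[0]!='_'], env.tcp_to_grasp)
for n in ("scene","top"):
    c=vision.capture(n); cv2.imwrite(f"pics/{n}0.png",c["pixels"][:,:,::-1])
    print(n,c["intrinsics"],c["origin"],c["orientation"])
E
```

```text
pics
{'time': 0.0, 'q': array([-9.59390710e-01,  2.55752458e-01,  1.06959580e-01, -4.42643848e-04,
       -1.42390185e+00, -2.84638343e-01]), 'joint_vel': array([ 1.97016044e-04, -7.07039045e-05,  7.32623708e-05,  2.04804930e-04,
        1.58170645e-04, -1.15410334e-03]), 'effort': array([-1.57238051e-04, -3.86631095e+01,  2.37941194e+01,  5.36521420e+00,
       -5.98757237e-03,  1.32848245e-05]), 'tool_pos': array([ 176.43666195, -520.39248223,  230.38002477]), 'eef_rot': array([-2.13874754e-04, -1.62625462e-01,  9.86687392e-01,  9.50345487e-04]), 'wrist_force': array([-0.00097442, -0.51548231, -0.80640565]), 'moment': array([0.0200031 , 0.00416449, 0.00411203]), 'finger_gap': 85.36209091071427}
['PlanningError', 'tcp_to_grasp'] -18.700000000000003
scene [[497.48090159   0.         327.78944966]
 [  0.         497.48090159 195.62526682]
 [  0.           0.           1.        ]] [1205.81855113  310.17080129 1177.70660153] [-0.16887392  0.52081598  0.79674342 -0.25579725]
top [[387.52649575   0.         314.74469131]
 [  0.         387.52649575 195.06781108]
 [  0.           0.           1.        ]] [308.581756    -9.81533064 976.21839179] [-0.06621043  0.70871452 -0.69916298  0.06716423]
```

View pics/scene0.png

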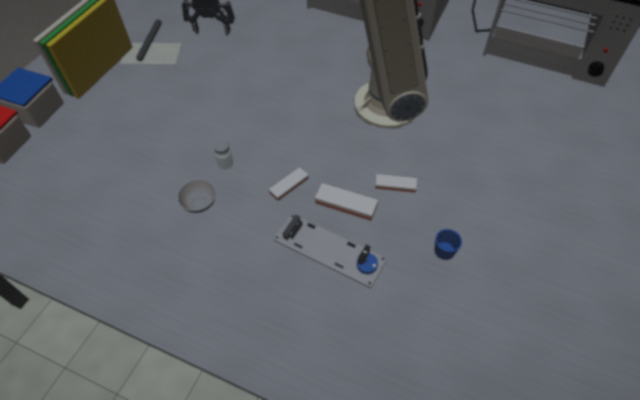

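View pics/top0.png

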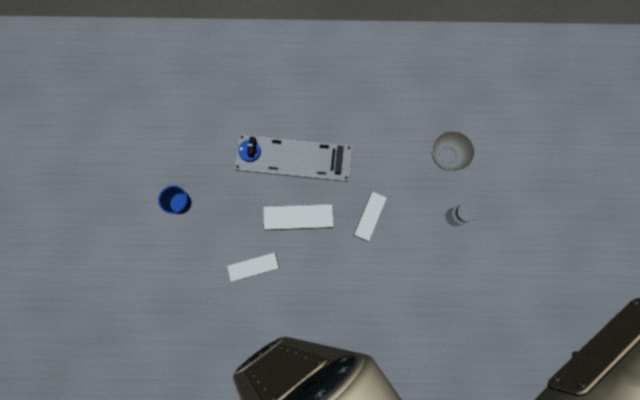

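Three stone-like blocks show in the top view, at (298,217), (371,216) and (253,266). The one at (298,217) is the largest and lies parallel to the holder, so it fits. I'll confirm it in an enlarged crop and measure.

```bash
cat > h.py <<'E'
import numpy as np, cv2
from scipy.spatial.transform import Rotation as R
from rig import sensors, vision, order, env
def rot(q): return R.from_quat([q[1],q[2],q[3],q[0]]).as_matrix()
def ray(c,uv,z):
    uv=np.atleast_2d(np.array(uv,float)); K=c["intrinsics"]
    d=np.c_[(uv-[K[0,2],K[1,2]])/[K[0,0],K[1,1]],np.ones(len(uv))]@rot(c["orientation"]).T
    o=np.array(c["origin"]); return o+d*((z-o[2])/d[:,2])[:,None]
def proj(c,P):
    p=(np.atleast_2d(P)-np.array(c["origin"]))@rot(c["orientation"]); p=p/p[:,2:]
    return (p@np.array(c["intrinsics"]).T)[:,:2]
def crop(c,x0,y0,x1,y1,s,name):
    cv2.imwrite(name,cv2.resize(c["pixels"][y0:y1,x0:x1,::-1],None,fx=s,fy=s,interpolation=cv2.INTER_CUBIC))
def yaw():
    M=rot(sensors.read_state()["eef_rot"]); return M
E
python3 - <<'E'
from h import *
c=vision.capture("top"); s=vision.capture("scene")
crop(c,215,120,405,290,4,"pics/t1.png"); crop(s,260,160,430,290,4,"pics/s1.png")
im=c["pixels"].astype(int)
m=((im.min(2)>195)).astype(np.uint8)
n,l,st,ce=cv2.connectedComponentsWithStats(m)
for i in range(1,n):
    if st[i,4]>100:
        cn=np.argwhere(l==i)[:,::-1].astype(np.float32)
        P=ray(c,cn,30)[:,:2].astype(np.float32)
        print(st[i],cv2.minAreaRect(cn),"W",cv2.minAreaRect(P))
print(im[217,298],im[150,300],im[240,300], im[140,262])
E
```

```text
[186 193 196] [143 151 158] [117 122 130] [145 150 157]
```

View pics/t1.png

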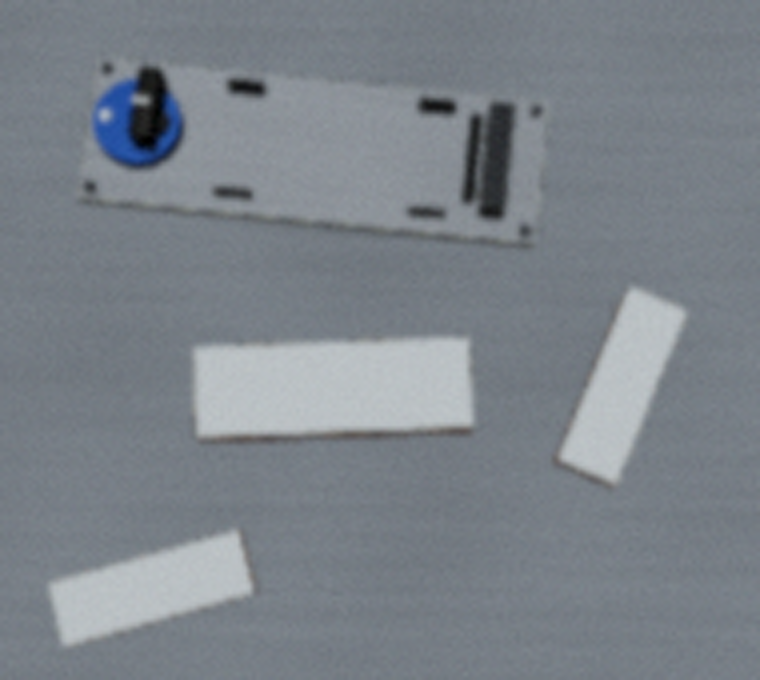

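View pics/s1.png

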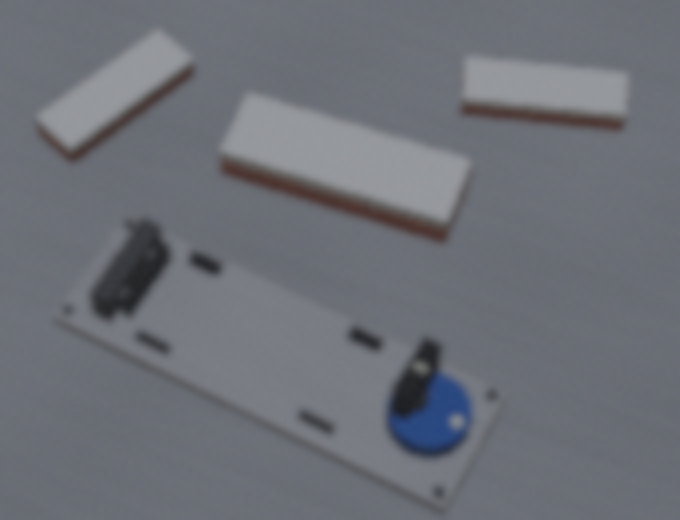

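The middle block at top px (298,217) is clearly the largest: white top, brick-red lower part. The others at (371,216) and (253,266) are smaller. The holder's cam end is at left (249,150) and the stop at right (337,159).

```bash
python3 - <<'E'
from h import *
c=vision.capture("top"); s=vision.capture("scene")
for nm,cc,th,box in (("top",c,170,(250,195,345,240)),("scene",s,None,(310,178,385,222))):
    im=cc["pixels"].astype(int); x0,y0,x1,y1=box
    sub=im[y0:y1,x0:x1]; g=sub.min(2)
    if th is None: th,_=cv2.threshold(g.astype(np.uint8),0,1,cv2.THRESH_OTSU)
    m=(g>th).astype(np.uint8); n,l,st,ce=cv2.connectedComponentsWithStats(m)
    i=1+np.argmax(st[1:,4]); 
    cn=(np.argwhere(l==i)[:,::-1]+[x0,y0])
    P=ray(cc,cn,30)[:,:2].astype(np.float32)
    print(nm,th,st[i],"W",cv2.minAreaRect(P), P.mean(0))
def px(l,x0,y0): return (np.array(l)+.5)/4-.5+[x0,y0]
A=ray(c,px([(108,69),(537,111),(526,231),(90,187)],215,120),12)
B=ray(s,px([(491,395),(139,223),(68,309),(438,492)],260,160),12)
print(A.round(1)); print(B.round(1))
for Q in(A,B): print(Q.mean(0), "hy", np.degrees(np.arctan2(*( (Q[0]+Q[3]-Q[1]-Q[2])[[1,0]]))) if Q is A else np.degrees(np.arctan2(*((Q[0]+Q[3]-Q[1]-Q[2])[[1,0]]))))
for nm,cc in(("t",c),("s",s)):
    im=cc["pixels"].astype(int); m=((im[...,2]-im[...,0])>60).astype(np.uint8)
    n,l,st,ce=cv2.connectedComponentsWithStats(m)
    for i in range(1,n):
        if st[i,4]>60: print(nm,st[i],ce[i],ray(cc,ce[i],36))
E
```

```text
top 170 [  14   10   69   23 1430] W ((436.1432800292969, 30.926143646240234), (52.19770812988281, 166.79364013671875), 2.7886602878570557) [436.10526   31.241764]
scene 123.0 [  5   5  63  32 983] W ((436.6844482421875, 32.794464111328125), (56.77878952026367, 170.16854858398438), 2.8466434478759766) [436.83475   33.899097]
[[644.7 182.8  12. ]
 [620.1 -96.8  12. ]
 [540.1 -89.5  12. ]
 [565.2 190.4  12. ]]
[[566.4 191.7  12. ]
 [537.3 -80.9  12. ]
 [619.8 -94.6  12. ]
 [646.1 184.6  12. ]]
[592.52865672  46.74162491  12.        ] hy 84.92364245339546
[592.39661267  50.2108372   12.        ] hy 84.26629076268432
t [238 140  22  21 225] [247.22222222 150.96      ] [[599.31170016 162.03213454  36.        ]]
t [158 185  29  28 386] [174.62694301 200.2253886 ] [[470.6469073  334.81656184  36.        ]]
s [   0   68   50   37 1134] [21.41622575 85.5361552 ] [[  449.59736987 -1137.87559298    36.        ]]
s [437 242  21  10 120] [446.01666667 246.44166667] [[478.69026932 335.62747478  36.        ]]
s [358 254  19  18 181] [368.20994475 263.7679558 ] [[608.93360624 166.12968779  36.        ]]
```

```bash
cat >> h.py <<'E'
HC=np.array([592.8,47.6]); HY=np.radians(84.85)
hy=np.array([np.cos(HY),np.sin(HY)]); hx=np.array([np.sin(HY),-np.cos(HY)])
def hw(x,y): return HC+x*hx+y*hy
def goto(x,y,z,psi):
    p=np.radians(psi); T=np.array([[-np.sin(p),np.cos(p),0],[np.cos(p),np.sin(p),0],[0,0,-1]]).T
    s=sensors.read_state(); M=rot(s["eef_rot"])
    lin=M.T@(np.array([x,y,z])-s["tool_pos"])/10
    rv=np.degrees(R.from_matrix(M.T@T).as_rotvec())
    print("linear cm",lin.round(2),"rot deg",rv.round(1))
def st():
    s=sensors.read_state(); M=rot(s["eef_rot"]); b=HC
    d=s["tool_pos"][:2]-HC
    print("t",round(s["time"],2),"tcp",s["tool_pos"].round(1),"yaw",np.degrees(np.arctan2(M[1,1],M[0,1])).round(1),"tilt",M[2].round(3),"holder xy",round(d@hx,1),round(d@hy,1),"F",s["wrist_force"].round(1),"M",s["moment"].round(3),"gap",round(s["finger_gap"],1),"q6",s["q"][5].round(2))
E
python3 - <<'E'
from h import *
st(); goto(436.4,31.9,100,182.8)
E
```

```text
t 0.3 tcp [ 176.5 -520.7  231. ] yaw 108.7 tilt [ 0.     0.001 -1.   ] holder xy -363.6 -603.4 F [ 1.   0.2 -0.5] M [-0.071 -0.062  0.063] gap 85.6 q6 -0.28
linear cm [-42.35  43.99  13.12] rot deg [  0.    0.  -74.1]
```

Request:
carry_out(
  motion=[
    {"jaw": 8.5, "linear": [-42.4, 44, 3], "rot": [0, 0, -74]},
    {"jaw": 8.5, "linear": [-42.4, 44, 3], "rot": [0, 0, -74]},
    {"jaw": 8.5, "linear": [-42.4, 44, 3], "rot": [0, 0, -74]},
    {"jaw": 8.5, "linear": [-42.4, 44, 3], "rot": [0, 0, -74]},
    {"jaw": 8.5, "linear": [-42.4, 44, 3], "rot": [0, 0, -74]},
  ],
  grip_force=35,
)

```text
time: 0.8
tool_pos: [283.2, -293.2, 219.0]
eef_rot: [0.0, -0.515, 0.857, -0.0]
wrist_force: [1.6, 1.1, 0.9]
finger_gap: 84.8
```

```bash
python3 -c "
from h import *
st(); goto(436.4,31.9,150,182.8)"
```

```text
t 0.8 tcp [ 283.2 -293.2  219. ] yaw 152.0 tilt [-0. -0. -1.] holder xy -277.8 -367.2 F [1.6 1.1 0.9] M [-0.013 -0.326  0.001] gap 84.8 q6 -0.07
linear cm [-35.9    1.73   6.91] rot deg [ -0.    0.  -30.8]
```

Request:
carry_out(
  motion=[
    {"jaw": 8.5, "linear": [-35.9, 1.7, 6.9], "rot": [0, 0, -30.8]},
    {"jaw": 8.5, "linear": [-35.9, 1.7, 6.9], "rot": [0, 0, -30.8]},
    {"jaw": 8.5, "linear": [-35.9, 1.7, 6.9], "rot": [0, 0, -30.8]},
    {"jaw": 8.5, "linear": [-35.9, 1.7, 6.9], "rot": [0, 0, -30.8]},
    {"jaw": 8.5, "linear": [-35.9, 1.7, 6.9], "rot": [0, 0, -30.8]},
  ],
)

```text
time: 1.3
tool_pos: [387.9, -70.7, 172.3]
eef_rot: [-0.001, 0.725, -0.688, 0.001]
wrist_force: [2.0, -1.5, 0.2]
finger_gap: 85.1
```

```bash
python3 -c "
from h import *
st(); goto(436.4,31.9,70,182.8)"
```

```text
t 1.3 tcp [387.9 -70.7 172.3] yaw -177.0 tilt [-0.    -0.002 -1.   ] holder xy -193.4 -136.2 F [ 2.  -1.5  0.2] M [-0.135 -0.22  -0.019] gap 85.1 q6 -0.17
linear cm [-9.99 -5.36 10.24] rot deg [-0.1  0.   0.2]
```

Request:
carry_out(
  motion=[
    {"jaw": 8.5, "linear": [-10, -5.4, 6], "rot": [0, 0, 0.2]},
    {"jaw": 8.5, "linear": [-10, -5.4, 6], "rot": [0, 0, 0.2]},
    {"jaw": 8.5, "linear": [-10, -5.4, 6], "rot": [0, 0, 0.2]},
    {"jaw": 8.5, "linear": [-10, -5.4, 10], "rot": [0, 0, 0.2]},
    {"jaw": 8.5, "linear": [-10, -5.4, 10], "rot": [0, 0, 0.2]},
  ],
)

```text
time: 1.8
tool_pos: [433.2, 31.7, 68.3]
eef_rot: [0.003, 0.724, -0.689, -0.002]
wrist_force: [-1.4, -0.9, -0.2]
finger_gap: 85.0
```

```bash
python3 -c "
from h import *
st(); goto(436.4,31.9,0,182.8)
c=vision.capture('scene'); crop(c,260,120,430,290,4,'pics/s2.png')"
```

```text
t 1.8 tcp [433.2  31.7  68.3] yaw -177.2 tilt [ 0.002  0.007 -1.   ] holder xy -157.5 -30.1 F [-1.4 -0.9 -0.2] M [-0.081  0.205  0.006] gap 85.0 q6 -0.39
linear cm [-0.01 -0.37  6.83] rot deg [ 0.4 -0.1  0. ]
```

View pics/s2.png

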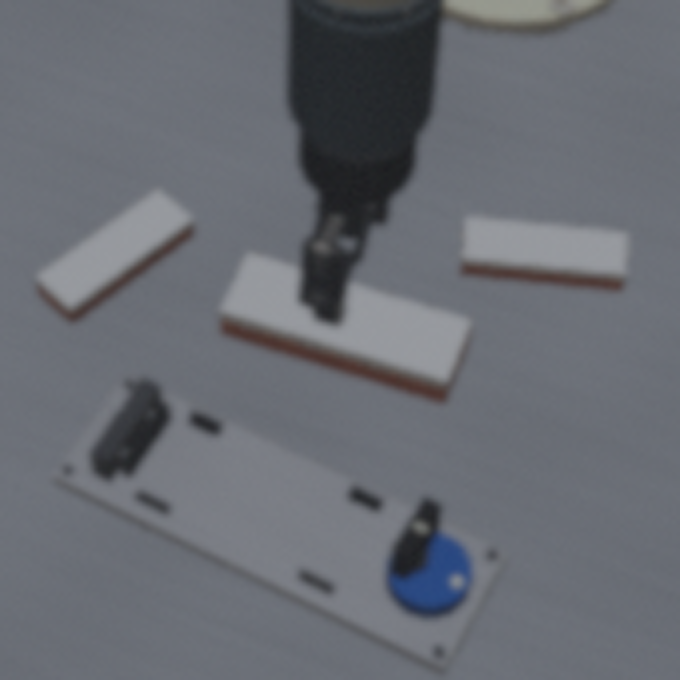

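The gripper is centred over the big stone (crop (330,300)) with its jaws across the width. I'll go down.

Request:
carry_out(
  motion=[
    {"jaw": 8.5, "linear": [0, -0.3, 3], "rot": [0.4, 0, 0]},
    {"jaw": 8.5, "linear": [0, -0.3, 5], "rot": [0.4, 0, 0]},
    {"jaw": 8.5, "linear": [0, -0.3, 6], "rot": [0.4, 0, 0]},
    {"jaw": 8.5, "linear": [0, -0.3, 6.7], "rot": [0.4, 0, 0]},
    {"jaw": 8.5, "linear": [0, -0.3, 6.7], "rot": [0.4, 0, 0]},
  ],
)

```text
time: 2.35
tool_pos: [438.2, 31.4, 4.4]
eef_rot: [-0.001, 0.724, -0.69, 0.002]
wrist_force: [-0.2, -0.4, -0.5]
finger_gap: 84.7
```

```bash
python3 -c "
from h import *
st(); goto(436.4,31.9,0,182.8)"
```

```text
t 2.35 tcp [438.2  31.4   4.4] yaw -177.2 tilt [ 0.002 -0.004 -1.   ] holder xy -152.5 -30.1 F [-0.2 -0.4 -0.5] M [-0.055  0.027  0.011] gap 84.7 q6 -0.39
linear cm [-0.06  0.18  0.44] rot deg [-0.2 -0.1  0. ]
```

Request:
carry_out(
  motion=[
    {"jaw": 8.5, "linear": [0, 0.1, 0.4], "rot": [-0.2, 0, 0]},
    {"jaw": 5, "linear": [0, 0.1, 0.4], "rot": [-0.2, 0, 0]},
    {"jaw": 5, "linear": [0, 0.1, 0.4], "rot": [-0.2, 0, 0]},
    {"jaw": 5, "linear": [0, 0.1, 0.4], "rot": [-0.2, 0, 0]},
    {"jaw": 5, "linear": [0, 0.1, 0.4], "rot": [-0.2, 0, 0]},
  ],
  grip_force=35,
)

```text
time: 2.85
tool_pos: [437.3, 31.4, 1.0]
eef_rot: [0.0, 0.724, -0.689, 0.001]
wrist_force: [-2.3, 0.3, 5.4]
finger_gap: 55.7
```

```bash
python3 -c "
from h import *
st()"
```

```text
t 2.85 tcp [437.3  31.4   1. ] yaw -177.2 tilt [ 0.002 -0.001 -1.   ] holder xy -153.4 -30.1 F [-2.3  0.3  5.4] M [ 0.045  0.857 -0.065] gap 55.7 q6 -0.39
```

Request:
carry_out(
  motion=[
    {"jaw": 5, "linear": [0, 0, 0], "rot": [0, 0, 0]},
    {"jaw": 5, "linear": [0, 0, -1], "rot": [0, 0, 0]},
    {"jaw": 5, "linear": [0, 0, -4], "rot": [0, 0, 0]},
    {"jaw": 5, "linear": [0, 0, -7.5], "rot": [0, 0, 0]},
    {"jaw": 5, "linear": [0, 0, -7.5], "rot": [0, 0, 0]},
  ],
)

```text
time: 3.35
tool_pos: [440.1, 32.3, 80.2]
eef_rot: [-0.003, 0.725, -0.689, 0.003]
wrist_force: [1.9, 1.1, -6.7]
finger_gap: 55.3
```

```bash
python3 -c "
from h import *
st(); p=hw(0,-3.5); print(p); goto(p[0],p[1],75,174.85)
c=vision.capture('scene'); crop(c,260,120,430,290,4,'pics/s3.png')"
```

```text
t 3.35 tcp [440.1  32.3  80.2] yaw -177.1 tilt [-0.    -0.009 -1.   ] holder xy -150.7 -28.9 F [ 1.9  1.1 -6.7] M [ 0.218 -0.426 -0.032] gap 55.3 q6 -0.39
[592.48582785  44.11412911]
linear cm [ -0.41 -15.28   0.66] rot deg [-0.5  0.   8. ]
```

View pics/s3.png

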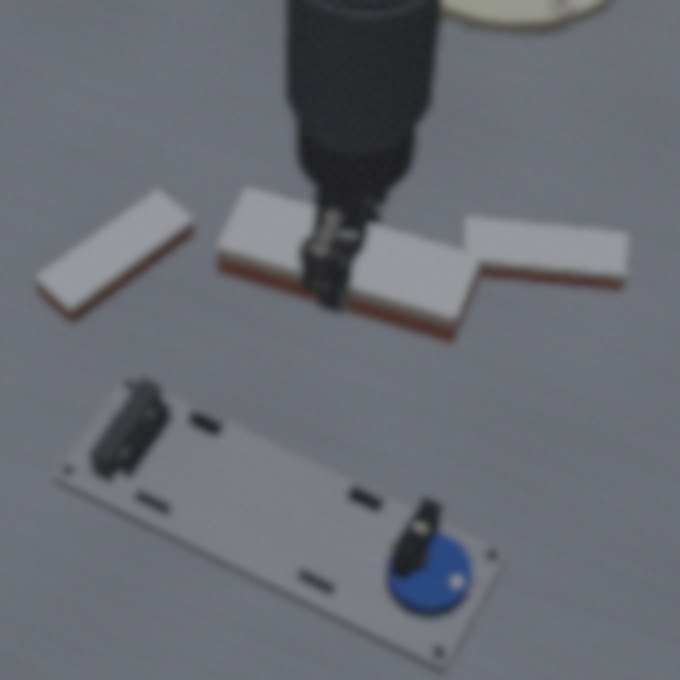

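The stone is lifted level (crop ends (220,230) to (475,270)). Next I carry it over the bay.

Request:
carry_out(
  motion=[
    {"jaw": 5, "linear": [-0.4, -4, -0.5], "rot": [0, 0, 3]},
    {"jaw": 5, "linear": [-0.4, -8, -0.5], "rot": [-0.5, 0, 8]},
    {"jaw": 5, "linear": [-0.4, -12, -0.5], "rot": [-0.5, 0, 8]},
    {"jaw": 5, "linear": [-0.4, -15.3, 0], "rot": [-0.5, 0, 8]},
    {"jaw": 5, "linear": [-0.4, -15.3, 0], "rot": [-0.5, 0, 8]},
  ],
)

```text
time: 3.9
tool_pos: [592.5, 43.6, 74.1]
eef_rot: [-0.003, -0.674, 0.739, 0.003]
wrist_force: [-1.0, 0.6, -7.6]
finger_gap: 55.5
```

```bash
python3 -c "
from h import *
st(); p=hw(0,-3.5); print(p); goto(p[0],p[1],35,174.85)"
```

```text
t 3.9 tcp [592.5  43.6  74.1] yaw 174.7 tilt [ 0.001  0.008 -1.   ] holder xy 0.0 -4.1 F [-1.   0.6 -7.6] M [ 0.079  0.368 -0.003] gap 55.5 q6 -0.43
[592.48582785  44.11412911]
linear cm [-0.06 -0.03  3.91] rot deg [ 0.5 -0.1 -0.1]
```

Request:
carry_out(
  motion=[
    {"jaw": 5, "linear": [-0.05, 0, 2], "rot": [0.4, 0, 0]},
    {"jaw": 5, "linear": [-0.05, 0, 2], "rot": [0.4, 0, 0]},
    {"jaw": 5, "linear": [-0.05, 0, 2], "rot": [0.4, 0, 0]},
  ],
)

```text
time: 4.2
tool_pos: [590.4, 43.5, 52.3]
eef_rot: [-0.003, -0.674, 0.739, 0.001]
wrist_force: [-0.5, 0.7, -6.8]
finger_gap: 55.7
```

```bash
python3 -c "
from h import *
st(); p=hw(0,-3.5); print(p); goto(p[0],p[1],35,174.85)
c=vision.capture('scene'); crop(c,260,160,430,300,4,'pics/s4.png')
c=vision.capture('top'); crop(c,225,120,365,200,5,'pics/t4.png')"
```

```text
t 4.2 tcp [590.4  43.5  52.3] yaw 174.7 tilt [ 0.003  0.006 -1.   ] holder xy -2.0 -4.3 F [-0.5  0.7 -6.8] M [-0.012 -0.102  0.027] gap 55.7 q6 -0.43
[592.48582785  44.11412911]
linear cm [-0.08 -0.21  1.73] rot deg [ 0.3 -0.2 -0.1]
```

View pics/s4.png

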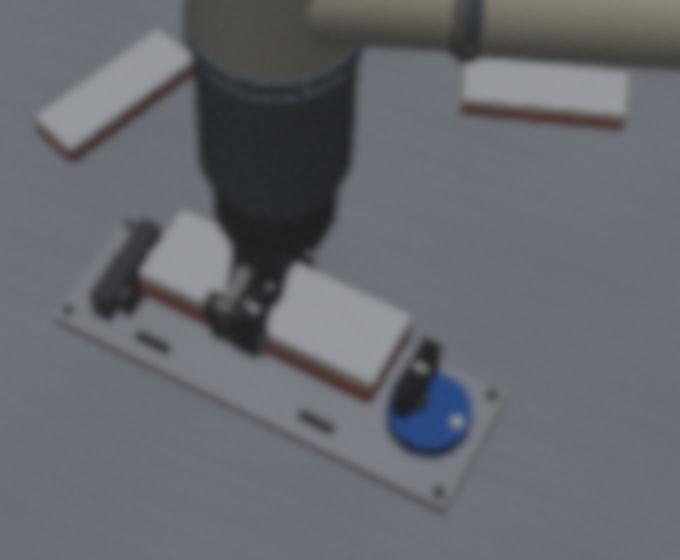

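View pics/t4.png

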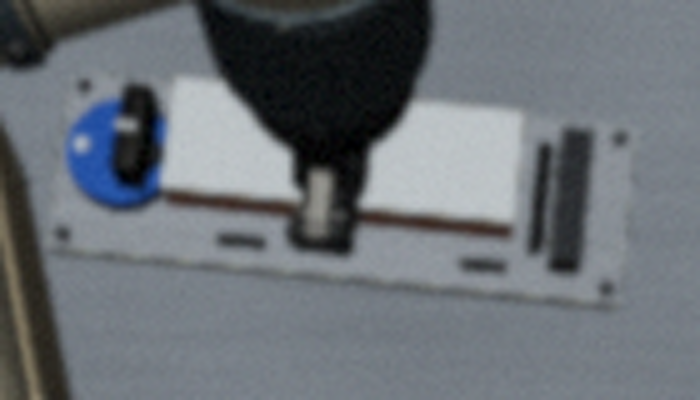

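Stone held over the bay, parallel to the holder. I'll check its lateral and end fit numerically.

```bash
python3 - <<'E'
from h import *
def H(P): d=P[:,:2]-HC; return np.c_[d@hx,d@hy].round(1)
c=vision.capture('top'); s=vision.capture('scene')
px=lambda l,k,x0,y0:(np.array(l)+.5)/k-.5+[x0,y0]
print("stone top R corners t",H(ray(c,px([(523,112),(515,226),(176,77),(163,191)],5,225,120),81)))
print("stone s",H(ray(s,px([(412,322),(371,388),(140,276),(190,210)],4,260,160),81)))
print("guides t (initial crop, z22/12)",H(ray(c,px([(247,88),(437,106),(233,193),(426,212)],4,215,120),18)))
print("guides s",H(ray(s,px([(205,263),(365,338),(153,342),(317,421)],4,260,160),18)))
print("pad t",H(ray(c,px([(478,115),(468,203)],4,215,120),36)),"block",H(ray(c,px([(502,103),(491,216)],4,215,120),42)))
E
```

```text
stone top R corners t [[ 26.  -88.7]
 [-31.1 -90.3]
 [ 26.1  80.3]
 [-31.3  79. ]]
stone s [[-25.6  85.1]
 [ 29.4  83.9]
 [ 28.5 -84.6]
 [-31.6 -82.1]]
guides t (initial crop, z22/12) [[ 34.2  46.8]
 [ 34.9 -76.5]
 [-36.3  47.2]
 [-35.9 -76.5]]
guides s [[-34.2 -73.9]
 [-34.4  49.7]
 [ 36.8 -73.3]
 [ 36.1  50.7]]
pad t [[  25.8 -103. ]
 [ -32.  -102.1]] block [[  33.2 -117.1]
 [ -40.3 -117. ]]
```

```bash
python3 - <<'E'
from h import *
def H(P): d=P[:,:2]-HC; return np.c_[d@hx,d@hy].round(1)
for n in ('top','scene'):
    c=vision.capture(n); im=c['pixels'].astype(int)
    b=(((im[...,2]-im[...,0])>45)).astype(np.uint8)
    k,l,st_,ce=cv2.connectedComponentsWithStats(b)
    for i in range(1,k):
        p=H(ray(c,ce[i],36))[0]
        if st_[i,4]>60 and abs(p[0])<40 and 80<p[1]<150:
            P=H(ray(c,np.argwhere(l==i)[:,::-1],36)).astype(np.float32)
            print(n,"disc enclosing circle",cv2.minEnclosingCircle(P), P.min(0),P.max(0))
    # plate end profile: brightness along holder y at x=±30 on plate top
    for x in (-42,-30,30,42):
        for a in ((-165,-135),(135,165)):
            ys=np.arange(a[0],a[1],1.0)
            W=np.array([[*hw(x,y),12] for y in ys]); uv=proj(c,W).astype(np.float32)
            g=cv2.remap(im.astype(np.float32).mean(2),uv[:,0],uv[:,1],cv2.INTER_LINEAR).ravel()
            g=cv2.GaussianBlur(g.reshape(1,-1),(5,1),1).ravel(); d=np.gradient(g)
            j=np.argmax(np.abs(d)); print(n,x,"edge y",ys[j],"step",d[j].round(1), g[::6].round(0))
E
```

```text
top disc enclosing circle ((-0.924945592880249, 112.953857421875), 28.503877639770508) [-27.8  90.5] [ 25.1 139.2]
top -42 edge y -138.0 step 8.3 [126. 127. 126. 123.  85.]
top -42 edge y 153.0 step -11.8 [110.  86. 124.  82.  38.]
top -30 edge y -147.0 step 4.0 [127. 126. 124. 132. 143.]
top -30 edge y 158.0 step -12.0 [146. 144. 139. 121.  64.]
top 30 edge y -147.0 step 3.4 [127. 127. 126. 134. 146.]
top 30 edge y 147.0 step -3.3 [132. 144. 137. 127. 129.]
top 42 edge y -144.0 step -8.6 [129. 128. 131. 128.  89.]
top 42 edge y 137.0 step -9.4 [122.  92. 127. 127. 131.]
scene disc enclosing circle ((2.926117181777954, 115.71846771240234), 27.926469802856445) [-25.   94.5] [ 30.4 140.1]
scene -42 edge y -143.0 step -3.1 [112. 112. 112. 110.  94.]
scene -42 edge y 138.0 step -4.8 [114.  93. 109. 111. 113.]
scene -30 edge y -138.0 step -3.3 [113. 113. 113. 116. 120.]
scene -30 edge y 149.0 step -2.3 [122. 122. 118. 108. 111.]
scene 30 edge y -146.0 step 1.2 [113. 113. 113. 116. 123.]
scene 30 edge y 148.0 step -3.4 [125. 124. 119. 107. 114.]
scene 42 edge y -142.0 step -3.3 [114. 113. 114. 114.  99.]
scene 42 edge y 139.0 step -5.8 [116.  88. 104. 108. 113.]
```

Request:
carry_out(
  motion=[
    {"jaw": 5, "linear": [0, -0.15, 0.5], "rot": [0.3, 0, 0]},
    {"jaw": 5, "linear": [0, -0.15, 1], "rot": [0.3, 0, 0]},
    {"jaw": 5, "linear": [0, -0.15, 1.5], "rot": [0.3, 0, 0]},
    {"jaw": 5, "linear": [0, -0.15, 2.0], "rot": [0.3, 0, 0]},
    {"jaw": 5, "linear": [0, -0.15, 2.2], "rot": [0.3, 0, 0]},
  ],
)

```text
time: 5.0
tool_pos: [593.6, 43.9, 32.0]
eef_rot: [0.001, -0.674, 0.739, -0.002]
wrist_force: [-0.7, 0.5, -6.8]
finger_gap: 55.5
```

```bash
python3 -c "
from h import *
st(); p=hw(-.5,-4); print(p); goto(p[0],p[1],13,174.85)"
```

```text
t 5.0 tcp [593.6  43.9  32. ] yaw 174.7 tilt [ 0.001 -0.004 -1.   ] holder xy 1.1 -3.6 F [-0.7  0.5 -6.8] M [-0.02   0.018 -0.03 ] gap 55.5 q6 -0.43
[591.94296455  43.66102929]
linear cm [0.04 0.17 1.9 ] rot deg [-0.2 -0.1 -0.1]
```

Request:
carry_out(
  motion=[
    {"jaw": 5, "linear": [0, 0.12, 0.2], "rot": [-0.2, 0, 0]},
    {"jaw": 5, "linear": [0, 0.12, 0.6], "rot": [-0.2, 0, 0]},
    {"jaw": 5, "linear": [0, 0.12, 1.0], "rot": [-0.2, 0, 0]},
    {"jaw": 5, "linear": [0, 0.12, 1.3], "rot": [-0.2, 0, 0]},
    {"jaw": 5, "linear": [0, 0.12, 1.3], "rot": [-0.2, 0, 0]},
  ],
)

```text
time: 5.5
tool_pos: [592.0, 43.9, 18.3]
eef_rot: [-0.001, -0.674, 0.739, -0.0]
wrist_force: [0.1, -0.0, -7.3]
finger_gap: 55.2
```

```bash
python3 -c "
from h import *
st(); p=hw(-.5,-4); print(p); goto(p[0],p[1],13,174.85)"
```

```text
t 5.5 tcp [592.   43.9  18.3] yaw 174.7 tilt [ 0.001  0.001 -1.   ] holder xy -0.5 -3.8 F [ 0.1 -0.  -7.3] M [-0.019  0.033 -0.021] gap 55.2 q6 -0.43
[591.94296455  43.66102929]
linear cm [0.02 0.   0.53] rot deg [ 0.  -0.1 -0.1]
```

No guide contact so far (F is still the stone's weight). I'll lower the last 5 mm.

Request:
carry_out(
  motion=[
    {"jaw": 5, "linear": [0, 0, 0.2], "rot": [0, 0, 0]},
    {"jaw": 5, "linear": [0, 0, 0.35], "rot": [0, 0, 0]},
    {"jaw": 5, "linear": [0, 0, 0.45], "rot": [0, 0, 0]},
    {"jaw": 5, "linear": [0, 0, 0.5], "rot": [0, 0, 0]},
  ],
)

```text
time: 5.9
tool_pos: [592.0, 43.9, 13.3]
eef_rot: [-0.001, -0.674, 0.739, -0.0]
wrist_force: [-0.1, 0.1, -6.9]
finger_gap: 55.1
```

```bash
python3 -c "
from h import *
st()"
```

```text
t 5.9 tcp [592.   43.9  13.3] yaw 174.7 tilt [ 0.001  0.001 -1.   ] holder xy -0.5 -3.8 F [-0.1  0.1 -6.9] M [ 0.054 -0.013  0.004] gap 55.1 q6 -0.43
```

Request:
carry_out(
  motion=[
    {"jaw": 5, "linear": [0, 0, 0.05], "rot": [0, 0, 0]},
    {"jaw": 5, "linear": [0, 0, 0.1], "rot": [0, 0, 0]},
    {"jaw": 5, "linear": [0, 0, 0.1], "rot": [0, 0, 0]},
  ],
)

```text
time: 6.2
tool_pos: [592.3, 43.9, 13.1]
eef_rot: [-0.0, -0.674, 0.739, -0.001]
wrist_force: [-2.3, -0.0, 0.4]
finger_gap: 55.6
```

```bash
python3 -c "
from h import *
st()"
```

```text
t 6.2 tcp [592.3  43.9  13.1] yaw 174.8 tilt [ 0.001 -0.    -1.   ] holder xy -0.1 -3.8 F [-2.3 -0.   0.4] M [-0.02   0.767 -0.045] gap 55.6 q6 -0.43
```

Request:
carry_out(
  motion=[
    {"jaw": 5, "linear": [0, 0, -0.08], "rot": [0, 0, 0]},
    {"jaw": 5, "linear": [0.1, 0, -0.08], "rot": [0, 0, 0]},
    {"jaw": 5, "linear": [0.2, 0, -0.08], "rot": [0, 0, 0]},
    {"jaw": 5, "linear": [0.25, 0, -0.08], "rot": [0, 0, 0]},
  ],
)

```text
time: 6.6
tool_pos: [591.8, 41.2, 13.5]
eef_rot: [-0.001, -0.674, 0.739, -0.0]
wrist_force: [-0.4, 0.1, -6.5]
finger_gap: 55.3
```

```bash
python3 -c "
from h import *
st()"
```

```text
t 6.6 tcp [591.8  41.2  13.5] yaw 174.7 tilt [ 0.001  0.    -1.   ] holder xy -0.4 -6.4 F [-0.4  0.1 -6.5] M [ 0.01  -0.004 -0.015] gap 55.3 q6 -0.43
```

Request:
carry_out(
  motion=[
    {"jaw": 5, "linear": [0.05, 0, 0], "rot": [0, 0, 0]},
    {"jaw": 5, "linear": [0.1, 0, 0], "rot": [0, 0, 0]},
    {"jaw": 5, "linear": [0.15, 0, 0], "rot": [0, 0, 0]},
    {"jaw": 5, "linear": [0.2, 0, 0], "rot": [0, 0, 0]},
  ],
)

```text
time: 7.0
tool_pos: [591.7, 39.2, 13.5]
eef_rot: [-0.001, -0.674, 0.739, -0.0]
wrist_force: [-0.5, -0.0, -7.3]
finger_gap: 55.2
```

```bash
python3 -c "
from h import *
st()"
```

```text
t 7.0 tcp [591.7  39.2  13.5] yaw 174.7 tilt [ 0.001  0.    -1.   ] holder xy -0.4 -8.5 F [-0.5 -0.  -7.3] M [ 0.017 -0.034  0.018] gap 55.2 q6 -0.42
```

Request:
carry_out(
  motion=[
    {"jaw": 5, "linear": [0.05, 0, 0], "rot": [0, 0, 0]},
    {"jaw": 5, "linear": [0.1, 0, 0], "rot": [0, 0, 0]},
    {"jaw": 5, "linear": [0.15, 0, 0], "rot": [0, 0, 0]},
  ],
)

```text
time: 7.3
tool_pos: [591.5, 37.6, 13.5]
eef_rot: [-0.001, -0.674, 0.739, -0.0]
wrist_force: [-0.3, -0.2, -6.6]
finger_gap: 55.1
```

```bash
python3 -c "
from h import *
st()"
```

```text
t 7.3 tcp [591.5  37.6  13.5] yaw 174.7 tilt [ 0.001  0.    -1.   ] holder xy -0.4 -10.0 F [-0.3 -0.2 -6.6] M [ 0.024 -0.043  0.04 ] gap 55.1 q6 -0.42
```

Request:
carry_out(
  motion=[
    {"jaw": 5, "linear": [0.05, 0, 0], "rot": [0, 0, 0]},
    {"jaw": 5, "linear": [0.1, 0, 0], "rot": [0, 0, 0]},
    {"jaw": 5, "linear": [0.13, 0, 0], "rot": [0, 0, 0]},
  ],
)

```text
time: 7.6
tool_pos: [591.4, 36.3, 13.5]
eef_rot: [-0.001, -0.674, 0.739, -0.0]
wrist_force: [-0.3, 1.0, -8.2]
finger_gap: 55.3
```

```bash
python3 -c "
from h import *
st()"
```

```text
t 7.6 tcp [591.4  36.3  13.5] yaw 174.7 tilt [ 0.001  0.    -1.   ] holder xy -0.4 -11.4 F [-0.3  1.  -8.2] M [0.022 0.038 0.025] gap 55.3 q6 -0.42
```

Request:
carry_out(
  motion=[
    {"jaw": 5, "linear": [0.05, 0, 0], "rot": [0, 0, 0]},
    {"jaw": 5, "linear": [0.08, 0, 0], "rot": [0, 0, 0]},
  ],
)

```text
time: 7.8
tool_pos: [591.3, 35.4, 13.5]
eef_rot: [-0.001, -0.674, 0.739, -0.0]
wrist_force: [0.7, -0.2, -7.1]
finger_gap: 55.4
```

```bash
python3 -c "
from h import *
st()"
```

```text
t 7.8 tcp [591.3  35.4  13.5] yaw 174.7 tilt [ 0.001  0.    -1.   ] holder xy -0.4 -12.2 F [ 0.7 -0.2 -7.1] M [ 0.024 -0.009  0.025] gap 55.4 q6 -0.42
```

Request:
carry_out(
  motion=[
    {"jaw": 5, "linear": [0.05, 0, 0], "rot": [0, 0, 0]},
    {"jaw": 5, "linear": [0.1, 0, 0], "rot": [0, 0, 0]},
  ],
)

```text
time: 8.0
tool_pos: [591.2, 34.4, 13.5]
eef_rot: [-0.001, -0.674, 0.739, -0.0]
wrist_force: [-0.6, 1.4, -8.0]
finger_gap: 55.7
```

```bash
python3 -c "
from h import *
st()"
```

```text
t 8.0 tcp [591.2  34.4  13.5] yaw 174.7 tilt [ 0.001  0.    -1.   ] holder xy -0.4 -13.3 F [-0.6  1.4 -8. ] M [0.482 0.028 0.015] gap 55.7 q6 -0.42
```

Request:
carry_out(
  motion=[
    {"jaw": 5, "linear": [0.03, 0, 0], "rot": [0, 0, 0]},
    {"jaw": 5, "linear": [0.06, 0, 0], "rot": [0, 0, 0]},
  ],
)

```text
time: 8.2
tool_pos: [591.3, 34.4, 13.5]
eef_rot: [-0.0, -0.674, 0.739, -0.0]
wrist_force: [-0.4, 4.5, -7.2]
finger_gap: 55.3
```

```bash
python3 -c "
from h import *
st()"
```

```text
t 8.2 tcp [591.3  34.4  13.5] yaw 174.7 tilt [ 0. -0. -1.] holder xy -0.3 -13.3 F [-0.4  4.5 -7.2] M [ 1.275  0.206 -0.011] gap 55.3 q6 -0.41
```

Contact with the stop is clear: Fy goes from 0 to 4.5 N with no movement, with the TCP at holder y = -13.3. I'll lower the stone onto the plate, open, and rise.

Request:
carry_out(
  motion=[
    {"jaw": 5, "linear": [0, 0, 0.06], "rot": [0, 0, 0]},
    {"jaw": 5, "linear": [0, 0, 0.08], "rot": [0, 0, 0]},
    {"jaw": 8.5, "linear": [0, 0, 0.06], "rot": [0, 0, 0]},
    {"jaw": 8.5, "linear": [0, 0, 0.06], "rot": [0, 0, 0]},
    {"jaw": 8.5, "linear": [0, 0, 0.06], "rot": [0, 0, 0]},
  ],
)

```text
time: 8.7
tool_pos: [592.2, 34.3, 13.9]
eef_rot: [0.001, -0.674, 0.739, -0.001]
wrist_force: [0.4, 0.7, 0.2]
finger_gap: 85.2
```

Request:
carry_out(
  motion=[
    {"jaw": 8.5, "linear": [0, 0, 0], "rot": [0, 0, 0]},
    {"jaw": 8.5, "linear": [0, 0, -2], "rot": [0, 0, 0]},
    {"jaw": 8.5, "linear": [0, 0, -6], "rot": [0, 0, 0]},
    {"jaw": 8.5, "linear": [0, 0, -10], "rot": [0, 0, 0]},
    {"jaw": 8.5, "linear": [0, 0, -12], "rot": [0, 0, 0]},
  ],
)

```text
time: 9.2
tool_pos: [593.8, 34.3, 138.4]
eef_rot: [0.003, -0.674, 0.739, -0.003]
wrist_force: [1.0, 1.3, 0.6]
finger_gap: 84.9
```

```bash
python3 -c "
from h import *
st(); p=hw(0,103.5); print(p); goto(p[0],p[1],110,264.85)
c=vision.capture('scene'); crop(c,260,160,430,300,4,'pics/s5.png')
c=vision.capture('top'); crop(c,225,120,365,200,5,'pics/t5.png')"
```

```text
t 9.2 tcp [593.8  34.3 138.4] yaw 174.8 tilt [-0.001 -0.009 -1.   ] holder xy 2.2 -13.1 F [1.  1.3 0.6] M [ 0.043 -0.062  0.052] gap 84.9 q6 -0.41
[602.09051943 150.68218201]
linear cm [-11.66   0.26   2.85] rot deg [ -0.4  -0.3 -90.1]
```

View pics/s5.png

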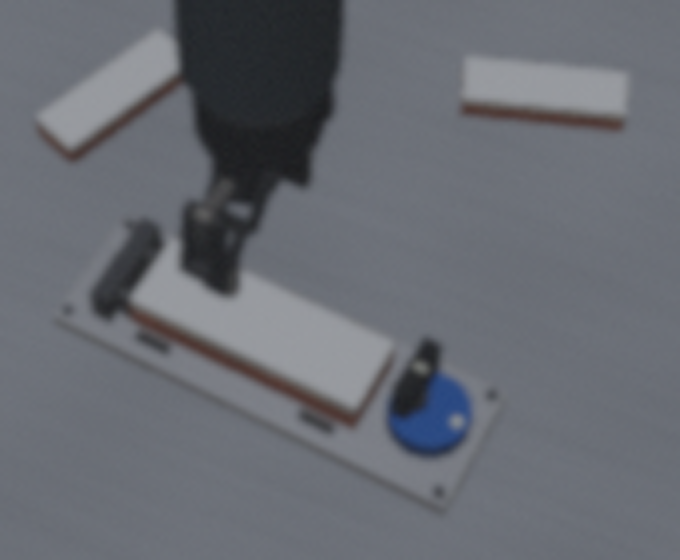

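View pics/t5.png

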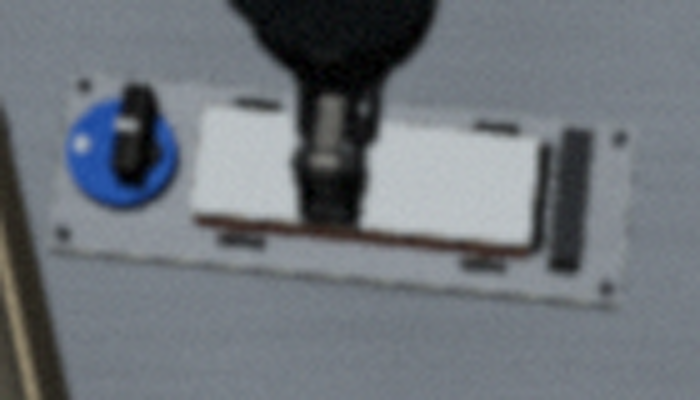

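```bash
python3 - <<'E'
from h import *
def H(P): d=P[:,:2]-HC; return np.c_[d@hx,d@hy].round(1)
px=lambda l,k,x0,y0:(np.array(l)+.5)/k-.5+[x0,y0]
cam={}
for n,x0,y0,x1,y1,k in (('top',225,120,275,180,10),('scene',345,235,395,285,10)):
    c=vision.capture(n); crop(c,x0,y0,x1,y1,k,f'pics/k_{n}.png'); cam[n]=c
print("dot t",H(ray(cam['top'],px([(81,145)],5,225,120),36)),"s",H(ray(cam['scene'],px([(457,421)],4,260,160),36)))
print("stripe t",H(ray(cam['top'],px([(127,125)],5,225,120),80)),"s",H(ray(cam['scene'],px([(422,368)],4,260,160),80)))
E
```

```text
dot t [[  0.7 131.5]] s [[  1.3 133.7]]
stripe t [[-1.000e-01  1.008e+02]] s [[  0.8 105.3]]
```

View pics/k_top.png

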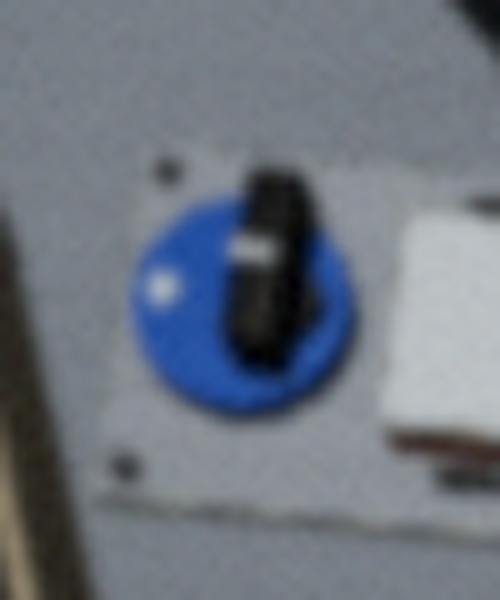

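View pics/k_scene.png

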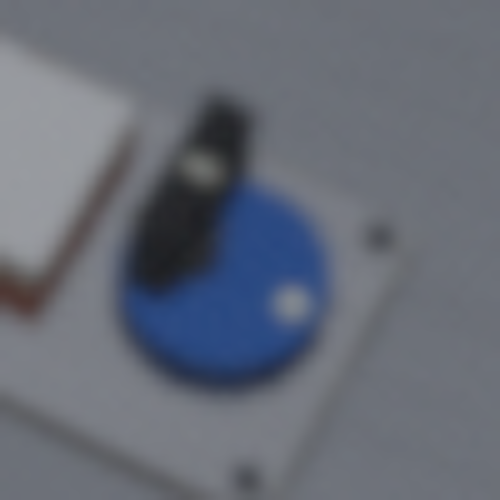

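The knob's white stripe sits on the pivot at holder (0.3,103). The disc's dot is along +y, so the cam angle is about 0.02. I move over the knob with the jaws along holder y.

Request:
carry_out(
  motion=[
    {"jaw": 8.5, "linear": [-11.7, 0.2, 0], "rot": [0, 0, -89]},
    {"jaw": 8.5, "linear": [-11.7, 0.2, 0], "rot": [0, 0, -89]},
    {"jaw": 8.5, "linear": [-11.7, 0.2, 0], "rot": [0, 0, -89]},
    {"jaw": 8.5, "linear": [-11.7, 0.2, 0], "rot": [0, 0, -89]},
    {"jaw": 8.5, "linear": [-11.7, 0.2, 0], "rot": [0, 0, -89]},
  ],
)

```text
time: 9.9
tool_pos: [599.9, 151.8, 132.2]
eef_rot: [0.001, 0.899, -0.437, 0.0]
wrist_force: [0.2, -0.2, 0.9]
finger_gap: 84.9
```

```bash
python3 -c "
from h import *
st(); p=hw(0.3,103); print(p); goto(p[0],p[1],110,264)"
```

```text
t 9.9 tcp [599.9 151.8 132.2] yaw -141.8 tilt [ 0.001  0.001 -1.   ] holder xy -2.3 104.4 F [ 0.2 -0.2  0.9] M [-0.008 -0.007  0.024] gap 84.9 q6 0.16
[602.34442662 150.15727142]
linear cm [ 0.28 -0.1   2.22] rot deg [  0.1  -0.  -45.8]
```

Request:
carry_out(
  motion=[
    {"jaw": 8.5, "linear": [0.28, -0.1, 2.2], "rot": [0, 0, -45.8]},
    {"jaw": 8.5, "linear": [0.28, -0.1, 2.2], "rot": [0, 0, -45.8]},
    {"jaw": 8.5, "linear": [0.28, -0.1, 2.2], "rot": [0, 0, -45.8]},
    {"jaw": 8.5, "linear": [0.28, -0.1, 2.2], "rot": [0, 0, -45.8]},
    {"jaw": 8.5, "linear": [0.28, -0.1, 2.2], "rot": [0, 0, -45.8]},
  ],
)

```text
time: 10.4
tool_pos: [601.5, 149.8, 108.4]
eef_rot: [0.002, 0.997, -0.078, -0.001]
wrist_force: [0.5, 0.8, -0.3]
finger_gap: 84.9
```

```bash
python3 -c "
from h import *
st(); p=hw(0.3,103); print(p); goto(p[0],p[1],48,264)"
```

```text
t 10.4 tcp [601.5 149.8 108.4] yaw -99.0 tilt [-0.003  0.003 -1.   ] holder xy -0.5 102.6 F [ 0.5  0.8 -0.3] M [ 0.022  0.009 -0.006] gap 84.9 q6 0.92
[602.34442662 150.15727142]
linear cm [ 0.09 -0.07  6.04] rot deg [ 0.2  0.2 -3. ]
```

Request:
carry_out(
  motion=[
    {"jaw": 8.5, "linear": [0.09, -0.05, 2], "rot": [0.1, 0, -3]},
    {"jaw": 8.5, "linear": [0.09, -0.05, 4], "rot": [0.1, 0, -3]},
    {"jaw": 8.5, "linear": [0.09, -0.05, 5.5], "rot": [0.1, 0, -3]},
    {"jaw": 8.5, "linear": [0.09, -0.05, 6], "rot": [0.1, 0, -3]},
    {"jaw": 8.5, "linear": [0.09, -0.05, 6], "rot": [0.1, 0, -3]},
  ],
)

```text
time: 10.9
tool_pos: [601.4, 149.5, 46.8]
eef_rot: [0.001, 0.999, -0.052, -0.003]
wrist_force: [-0.1, 0.8, 1.5]
finger_gap: 85.0
```

```bash
python3 -c "
from h import *
st(); p=hw(0.3,103); print(p); goto(p[0],p[1],48,264)"
```

```text
t 10.9 tcp [601.4 149.5  46.8] yaw -96.0 tilt [-0.005  0.003 -1.   ] holder xy -0.6 102.3 F [-0.1  0.8  1.5] M [ 0.008 -0.004 -0.027] gap 85.0 q6 0.97
[602.34442662 150.15727142]
linear cm [ 0.09 -0.08 -0.12] rot deg [0.2 0.3 0. ]
```

Request:
carry_out(
  motion=[
    {"jaw": 1, "linear": [0.09, -0.05, -0.1], "rot": [0, 0.2, 0]},
    {"jaw": 1, "linear": [0.09, -0.05, -0.1], "rot": [0, 0.2, 0]},
    {"jaw": 1, "linear": [0.09, -0.05, -0.1], "rot": [0, 0.2, 0]},
    {"jaw": 1, "linear": [0.09, -0.05, -0.1], "rot": [0, 0.2, 0]},
    {"jaw": 1, "linear": [0.09, -0.05, -0.1], "rot": [0, 0.2, 0]},
  ],
  grip_force=80,
)

```text
time: 11.4
tool_pos: [602.1, 146.8, 48.7]
eef_rot: [0.004, 0.999, -0.052, -0.002]
wrist_force: [-2.4, -7.0, 12.3]
finger_gap: 13.3
```

```bash
python3 -c "
from h import *
st(); p=hw(0.3,103); print(p); goto(p[0],p[1],48,264)"
```

```text
t 11.4 tcp [602.1 146.8  48.7] yaw -95.9 tilt [-0.003  0.009 -1.   ] holder xy 0.4 99.6 F [-2.4 -7.  12.3] M [-0.742  0.86  -0.295] gap 13.3 q6 0.97
[602.34442662 150.15727142]
linear cm [-0.01 -0.34  0.06] rot deg [0.5 0.1 0.1]
```

Gripped. The knob pulled the tool to holder-frame y = 99.6, so my frame is about 4 mm off along y, as the guides had hinted. I relax to the measured pose.

Request:
carry_out(
  motion=[
    {"jaw": 1, "linear": [0, 0, 0], "rot": [0, 0, 0]},
    {"jaw": 1, "linear": [0, 0, 0], "rot": [0, 0, 0]},
  ],
)

```text
time: 11.6
tool_pos: [602.1, 146.7, 48.7]
eef_rot: [0.004, 0.999, -0.052, -0.002]
wrist_force: [0.2, -2.3, 0.0]
finger_gap: 12.7
```

```bash
python3 -c "
from h import *
st()"
```

```text
t 11.6 tcp [602.1 146.7  48.7] yaw -96.0 tilt [-0.003  0.008 -1.   ] holder xy 0.4 99.6 F [ 0.2 -2.3  0. ] M [ 0.099  0.126 -0.191] gap 12.7 q6 0.97
```

Request:
carry_out(
  motion=[
    {"jaw": 1, "linear": [0, 0, 0], "rot": [0, 0, 4]},
    {"jaw": 1, "linear": [0, 0, 0], "rot": [0, 0, 8]},
    {"jaw": 1, "linear": [0, 0, 0], "rot": [0, 0, 12]},
    {"jaw": 1, "linear": [0, 0, 0], "rot": [0, 0, 16]},
    {"jaw": 1, "linear": [0, 0, 0], "rot": [0, 0, 20]},
  ],
)

```text
time: 12.1
tool_pos: [602.1, 146.8, 48.7]
eef_rot: [0.004, 0.974, -0.226, -0.001]
wrist_force: [0.3, -1.0, -0.9]
finger_gap: 13.1
```

```bash
python3 -c "
from h import *
st()"
```

```text
t 12.1 tcp [602.1 146.8  48.7] yaw -116.1 tilt [ 0.001  0.009 -1.   ] holder xy 0.4 99.7 F [ 0.3 -1.  -0.9] M [0.275 0.002 0.319] gap 13.1 q6 0.62
```

Request:
carry_out(
  motion=[
    {"jaw": 1, "linear": [0, 0, 0], "rot": [0, 0, 6]},
    {"jaw": 1, "linear": [0, 0, 0], "rot": [0, 0, 12]},
    {"jaw": 1, "linear": [0, 0, 0], "rot": [0, 0, 18]},
    {"jaw": 1, "linear": [0, 0, 0], "rot": [0, 0, 24]},
    {"jaw": 1, "linear": [0, 0, 0], "rot": [0, 0, 30]},
  ],
)

```text
time: 12.6
tool_pos: [602.3, 147.0, 48.7]
eef_rot: [0.004, 0.882, -0.472, 0.001]
wrist_force: [0.6, -1.4, 0.2]
finger_gap: 12.8
```

```bash
python3 -c "
from h import *
st()"
```

```text
t 12.6 tcp [602.3 147.   48.7] yaw -146.3 tilt [ 0.005  0.007 -1.   ] holder xy 0.5 99.9 F [ 0.6 -1.4  0.2] M [ 0.291 -0.24   0.291] gap 12.8 q6 0.09
```

Request:
carry_out(
  motion=[
    {"jaw": 1, "linear": [0, 0, 0], "rot": [0, 0, 5]},
    {"jaw": 1, "linear": [0, 0, 0], "rot": [0, 0, 10]},
    {"jaw": 1, "linear": [0, 0, 0], "rot": [0, 0, 15]},
    {"jaw": 1, "linear": [0, 0, 0], "rot": [0, 0, 19]},
  ],
)

```text
time: 13.0
tool_pos: [602.5, 146.8, 48.7]
eef_rot: [0.004, 0.791, -0.612, 0.002]
wrist_force: [0.3, -0.9, -1.2]
finger_gap: 12.7
```

```bash
python3 -c "
from h import *
st()"
```

```text
t 13.0 tcp [602.5 146.8  48.7] yaw -165.4 tilt [ 0.007  0.005 -1.   ] holder xy 0.8 99.7 F [ 0.3 -0.9 -1.2] M [-0.018 -0.233  0.335] gap 12.7 q6 -0.24
```

Request:
carry_out(
  motion=[
    {"jaw": 1, "linear": [0, 0, 0], "rot": [0, 0, 2]},
    {"jaw": 1, "linear": [0, 0, 0], "rot": [0, 0, 4]},
    {"jaw": 1, "linear": [0, 0, 0], "rot": [0, 0, 5]},
  ],
)

```text
time: 13.3
tool_pos: [602.5, 146.8, 48.7]
eef_rot: [0.004, 0.763, -0.646, 0.002]
wrist_force: [-1.1, -1.4, -0.8]
finger_gap: 12.8
```

```bash
python3 -c "
from h import *
st()"
```

```text
t 13.3 tcp [602.5 146.8  48.7] yaw -170.5 tilt [ 0.008  0.004 -1.   ] holder xy 0.8 99.7 F [-1.1 -1.4 -0.8] M [-0.086 -0.135  0.237] gap 12.8 q6 -0.33
```

Request:
carry_out(
  motion=[
    {"jaw": 1, "linear": [0, 0, 0], "rot": [0, 0, 1]},
    {"jaw": 1, "linear": [0, 0, 0], "rot": [0, 0, 2]},
    {"jaw": 1, "linear": [0, 0, 0], "rot": [0, 0, 3]},
  ],
)

```text
time: 13.6
tool_pos: [602.5, 146.8, 48.7]
eef_rot: [0.004, 0.746, -0.666, 0.002]
wrist_force: [-0.1, -1.6, -0.6]
finger_gap: 13.0
```

```bash
python3 -c "
from h import *
st()"
```

```text
t 13.6 tcp [602.5 146.8  48.7] yaw -173.5 tilt [ 0.008  0.003 -1.   ] holder xy 0.8 99.7 F [-0.1 -1.6 -0.6] M [-0.054 -0.111  0.271] gap 13.0 q6 -0.38
```

Request:
carry_out(
  motion=[
    {"jaw": 1, "linear": [0, 0, 0], "rot": [0, 0, 1]},
    {"jaw": 1, "linear": [0, 0, 0], "rot": [0, 0, 2]},
    {"jaw": 1, "linear": [0, 0, 0], "rot": [0, 0, 3]},
  ],
)

```text
time: 13.9
tool_pos: [602.5, 146.8, 48.7]
eef_rot: [0.004, 0.728, -0.686, 0.002]
wrist_force: [0.1, -1.7, -0.4]
finger_gap: 13.0
```

```bash
python3 -c "
from h import *
st()"
```

```text
t 13.9 tcp [602.5 146.8  48.7] yaw -176.6 tilt [ 0.008  0.003 -1.   ] holder xy 0.8 99.7 F [ 0.1 -1.7 -0.4] M [ 0.026 -0.005  0.27 ] gap 13.0 q6 -0.44
```

Request:
carry_out(
  motion=[
    {"jaw": 1, "linear": [0, 0, 0], "rot": [0, 0, 1]},
    {"jaw": 1, "linear": [0, 0, 0], "rot": [0, 0, 2]},
    {"jaw": 1, "linear": [0, 0, 0], "rot": [0, 0, 3]},
  ],
)

```text
time: 14.2
tool_pos: [602.5, 146.8, 48.7]
eef_rot: [0.004, 0.709, -0.705, 0.002]
wrist_force: [0.5, -1.0, -0.4]
finger_gap: 12.9
```

```bash
python3 -c "
from h import *
st()"
```

```text
t 14.2 tcp [602.5 146.8  48.7] yaw -179.7 tilt [ 0.009  0.003 -1.   ] holder xy 0.8 99.7 F [ 0.5 -1.  -0.4] M [-0.086 -0.063  0.298] gap 12.9 q6 -0.49
```

Request:
carry_out(
  motion=[
    {"jaw": 1, "linear": [0, 0, 0], "rot": [0, 0, 1]},
    {"jaw": 1, "linear": [0, 0, 0], "rot": [0, 0, 2]},
    {"jaw": 1, "linear": [0, 0, 0], "rot": [0, 0, 3]},
  ],
)

```text
time: 14.5
tool_pos: [602.6, 146.8, 48.7]
eef_rot: [-0.004, -0.69, 0.724, -0.002]
wrist_force: [0.1, -1.6, -0.2]
finger_gap: 12.8
```

```bash
python3 -c "
from h import *
st()"
```

```text
t 14.5 tcp [602.6 146.8  48.7] yaw 177.2 tilt [ 0.009  0.002 -1.   ] holder xy 0.8 99.7 F [ 0.1 -1.6 -0.2] M [ 0.02  -0.118  0.307] gap 12.8 q6 -0.55
```

Request:
carry_out(
  motion=[
    {"jaw": 1, "linear": [0, 0, 0], "rot": [0, 0, 1]},
    {"jaw": 1, "linear": [0, 0, 0], "rot": [0, 0, 2]},
    {"jaw": 1, "linear": [0, 0, 0], "rot": [0, 0, 3]},
  ],
)

```text
time: 14.8
tool_pos: [602.6, 146.9, 48.7]
eef_rot: [-0.004, -0.67, 0.742, -0.002]
wrist_force: [-0.3, -1.4, -1.0]
finger_gap: 12.5
```

```bash
python3 -c "
from h import *
st()"
```

```text
t 14.8 tcp [602.6 146.9  48.7] yaw 174.2 tilt [ 0.009  0.001 -1.   ] holder xy 0.8 99.7 F [-0.3 -1.4 -1. ] M [ 0.005 -0.086  0.422] gap 12.5 q6 -0.6
```

Request:
carry_out(
  motion=[
    {"jaw": 1, "linear": [0, 0, 0], "rot": [0, 0, 1]},
    {"jaw": 1, "linear": [0, 0, 0], "rot": [0, 0, 1]},
  ],
)

```text
time: 15.0
tool_pos: [602.6, 146.9, 48.7]
eef_rot: [-0.004, -0.663, 0.748, -0.002]
wrist_force: [0.9, -0.9, -0.1]
finger_gap: 13.1
```

```bash
python3 -c "
from h import *
st()"
```

```text
t 15.0 tcp [602.6 146.9  48.7] yaw 173.1 tilt [ 0.009  0.001 -1.   ] holder xy 0.9 99.8 F [ 0.9 -0.9 -0.1] M [ 0.016 -0.144  0.321] gap 13.1 q6 -0.62
```

```bash
cat >> h.py <<'E'
def avg(n=4):
    m=[]
    for _ in range(n):
        vision.capture('top'); s=sensors.read_state(); m.append(np.r_[s["moment"][2],s["wrist_force"]])
    m=np.array(m); M=rot(s["eef_rot"]); y=np.degrees(np.arctan2(M[1,1],M[0,1]))%360; th=264.85-y
    print("t",round(s["time"],2),"theta",round(th,2),"adv",round(12*(1-np.cos(np.radians(th))),2),"Mz",m[:,0].round(3),m[:,0].mean().round(3),"F",m[:,1:].mean(0).round(1))
E
python3 -c "
from h import *
avg()"
```

```text
t 15.2 theta 91.69 adv 12.35 Mz [0.155 0.226 0.239 0.224] 0.211 F [-0.1 -1.2 -0.3]
```

Request:
carry_out(
  motion=[
    {"jaw": 1, "linear": [0, 0, 0], "rot": [0, 0, 1]},
    {"jaw": 1, "linear": [0, 0, 0], "rot": [0, 0, 2]},
  ],
)

```text
time: 15.4
tool_pos: [602.6, 146.9, 48.7]
eef_rot: [-0.004, -0.65, 0.76, -0.002]
wrist_force: [0.8, -2.0, 0.0]
finger_gap: 12.7
```

```bash
python3 -c "
from h import *
avg()"
```

```text
t 15.6 theta 93.7 adv 12.77 Mz [0.458 0.301 0.265 0.303] 0.332 F [ 0.3 -1.1 -0.9]
```

Request:
carry_out(
  motion=[
    {"jaw": 1, "linear": [0, 0, 0], "rot": [0, 0, 1]},
    {"jaw": 1, "linear": [0, 0, 0], "rot": [0, 0, 2]},
  ],
)

```text
time: 15.8
tool_pos: [602.6, 146.9, 48.7]
eef_rot: [-0.004, -0.637, 0.771, -0.003]
wrist_force: [0.3, -0.8, -0.2]
finger_gap: 13.4
```

```bash
python3 -c "
from h import *
st();avg(3)"
```

```text
t 15.8 tcp [602.6 146.9  48.7] yaw 169.1 tilt [ 0.009  0.001 -1.   ] holder xy 0.9 99.8 F [ 0.3 -0.8 -0.2] M [ 0.024 -0.101  0.563] gap 13.4 q6 -0.69
t 15.95 theta 95.72 adv 13.19 Mz [0.495 0.407 0.375] 0.426 F [ 0.5 -1.5 -0.5]
```

Request:
carry_out(
  motion=[
    {"jaw": 1, "linear": [0, 0, 0], "rot": [0, 0, 1]},
    {"jaw": 1, "linear": [0, 0, 0], "rot": [0, 0, 2]},
  ],
)

```text
time: 16.15
tool_pos: [602.6, 146.9, 48.7]
eef_rot: [-0.003, -0.623, 0.782, -0.003]
wrist_force: [0.3, -1.3, -1.3]
finger_gap: 13.0
```

```bash
python3 -c "
from h import *
st();avg(3)
c=vision.capture('top'); crop(c,225,120,365,200,5,'pics/t6.png')
c=vision.capture('scene'); crop(c,260,160,430,300,4,'pics/s6.png')"
```

```text
t 16.15 tcp [602.6 146.9  48.7] yaw 167.1 tilt [ 0.009  0.    -1.   ] holder xy 0.9 99.8 F [ 0.3 -1.3 -1.3] M [ 0.03  -0.156  0.749] gap 13.0 q6 -0.72
t 16.3 theta 97.73 adv 13.61 Mz [0.64  0.553 0.535] 0.576 F [ 0.2 -1.1 -1.1]
```

View pics/s6.png

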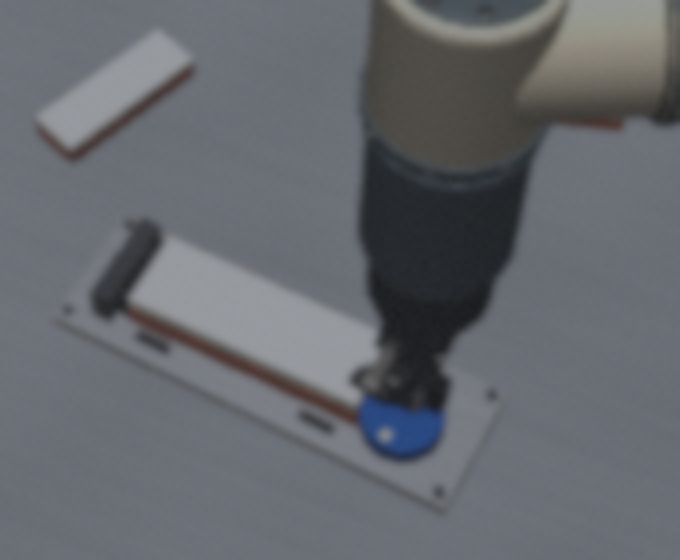

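View pics/t6.png

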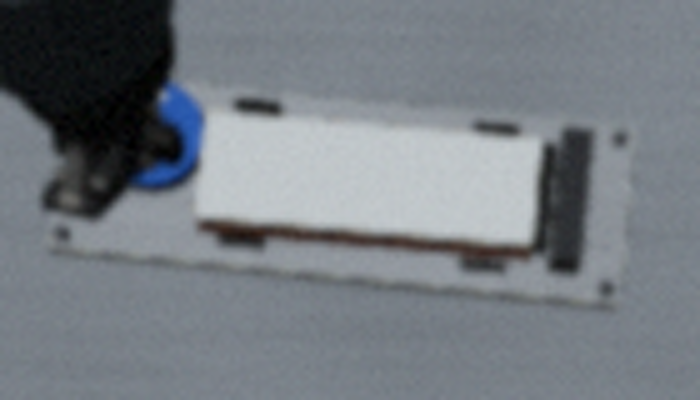

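Torque is rising, with moving Mz about 0.7 and held about 0.54, but the contact angle is blurred by the stop-and-go reading. I'll back off about 11° and re-approach with evenly paced single-row steps, so contact and torque can be read consistently.

Request:
carry_out(
  motion=[
    {"jaw": 1, "linear": [0, 0, 0], "rot": [0, 0, -1]},
    {"jaw": 1, "linear": [0, 0, 0], "rot": [0, 0, -2]},
  ],
)

```text
time: 16.6
tool_pos: [602.6, 146.9, 48.7]
eef_rot: [-0.003, -0.637, 0.771, -0.002]
wrist_force: [-0.2, -1.4, -1.0]
finger_gap: 13.0
```

```bash
python3 -c "
from h import *
st()"
```

```text
t 16.6 tcp [602.6 146.9  48.7] yaw 169.2 tilt [ 0.008  0.001 -1.   ] holder xy 0.9 99.8 F [-0.2 -1.4 -1. ] M [ 0.001 -0.166 -0.15 ] gap 13.0 q6 -0.69
```

Request:
carry_out(
  motion=[
    {"jaw": 1, "linear": [0, 0, 0], "rot": [0, 0, -1]},
    {"jaw": 1, "linear": [0, 0, 0], "rot": [0, 0, -2]},
  ],
)

```text
time: 16.8
tool_pos: [602.6, 146.9, 48.7]
eef_rot: [-0.003, -0.651, 0.759, -0.002]
wrist_force: [0.2, -1.2, 0.1]
finger_gap: 12.8
```

```bash
python3 -c "
from h import *
st()"
```

```text
t 16.8 tcp [602.6 146.9  48.7] yaw 171.2 tilt [ 0.008  0.001 -1.   ] holder xy 0.9 99.8 F [ 0.2 -1.2  0.1] M [-0.026 -0.134 -0.235] gap 12.8 q6 -0.65
```

Request:
carry_out(
  motion=[
    {"jaw": 1, "linear": [0, 0, 0], "rot": [0, 0, -2]},
    {"jaw": 1, "linear": [0, 0, 0], "rot": [0, 0, -4]},
    {"jaw": 1, "linear": [0, 0, 0], "rot": [0, 0, -6]},
    {"jaw": 1, "linear": [0, 0, 0], "rot": [0, 0, -8]},
  ],
)

```text
time: 17.2
tool_pos: [602.6, 146.8, 48.7]
eef_rot: [-0.004, -0.703, 0.711, -0.002]
wrist_force: [0.7, -0.3, 0.3]
finger_gap: 13.0
```

```bash
python3 -c "
from h import *
st()"
```

```text
t 17.2 tcp [602.6 146.8  48.7] yaw 179.3 tilt [ 0.008  0.002 -1.   ] holder xy 0.8 99.7 F [ 0.7 -0.3  0.3] M [-0.004 -0.171 -0.25 ] gap 13.0 q6 -0.51
```

Request:
carry_out(
  motion=[
    {"jaw": 1, "linear": [0, 0, 0], "rot": [0, 0, 1]},
    {"jaw": 1, "linear": [0, 0, 0], "rot": [0, 0, 2]},
  ],
)

```text
time: 17.4
tool_pos: [602.6, 146.8, 48.7]
eef_rot: [-0.004, -0.69, 0.724, -0.002]
wrist_force: [0.2, -1.4, -0.6]
finger_gap: 12.6
```

```bash
cat >> h.py <<'E'
def rd():
    s=sensors.read_state(); M=rot(s["eef_rot"]); y=np.degrees(np.arctan2(M[1,1],M[0,1]))%360; th=264.85-y
    print("t",round(s["time"],2),"th",round(th,2),"adv",round(12*(1-np.cos(np.radians(th))),2),"Mz",s["moment"][2].round(3))
E
python3 -c "
from h import *
rd()"
```

```text
t 17.4 th 87.63 adv 11.5 Mz 0.287
```

Request:
carry_out(
  motion=[
    {"jaw": 1, "linear": [0, 0, 0], "rot": [0, 0, 1]},
  ],
)

```text
time: 17.5
tool_pos: [602.6, 146.8, 48.7]
eef_rot: [-0.004, -0.683, 0.731, -0.002]
wrist_force: [0.7, -1.3, -0.4]
finger_gap: 12.7
```

```bash
python3 -c "
from h import *
rd()"
```

```text
t 17.5 th 88.72 adv 11.73 Mz 0.256
```

Request:
carry_out(
  motion=[
    {"jaw": 1, "linear": [0, 0, 0], "rot": [0, 0, 1]},
  ],
)

```text
time: 17.6
tool_pos: [602.6, 146.8, 48.7]
eef_rot: [-0.004, -0.676, 0.737, -0.002]
wrist_force: [0.1, -0.6, 0.1]
finger_gap: 12.8
```

```bash
python3 -c "
from h import *
rd()"
```

```text
t 17.6 th 89.81 adv 11.96 Mz 0.31
```

Request:
carry_out(
  motion=[
    {"jaw": 1, "linear": [0, 0, 0], "rot": [0, 0, 1]},
  ],
)

```text
time: 17.7
tool_pos: [602.6, 146.8, 48.7]
eef_rot: [-0.004, -0.669, 0.743, -0.002]
wrist_force: [0.5, -1.2, -1.1]
finger_gap: 13.1
```

```bash
python3 -c "
from h import *
rd()"
```

```text
t 17.7 th 90.9 adv 12.19 Mz 0.38
```

Request:
carry_out(
  motion=[
    {"jaw": 1, "linear": [0, 0, 0], "rot": [0, 0, 1]},
  ],
)

```text
time: 17.8
tool_pos: [602.6, 146.9, 48.7]
eef_rot: [-0.004, -0.662, 0.75, -0.002]
wrist_force: [-0.0, -0.2, -1.0]
finger_gap: 12.9
```

```bash
python3 -c "
from h import *
rd()"
```

```text
t 17.8 th 91.98 adv 12.41 Mz 0.44
```

Request:
carry_out(
  motion=[
    {"jaw": 1, "linear": [0, 0, 0], "rot": [0, 0, 1]},
  ],
)

```text
time: 17.9
tool_pos: [602.6, 146.9, 48.7]
eef_rot: [-0.004, -0.655, 0.756, -0.002]
wrist_force: [0.4, -1.7, 0.2]
finger_gap: 12.8
```

```bash
python3 -c "
from h import *
rd()"
```

```text
t 17.9 th 93.05 adv 12.64 Mz 0.529
```

Request:
carry_out(
  motion=[
    {"jaw": 1, "linear": [0, 0, 0], "rot": [0, 0, 1]},
  ],
)

```text
time: 18.0
tool_pos: [602.6, 146.9, 48.7]
eef_rot: [-0.004, -0.648, 0.762, -0.002]
wrist_force: [0.6, 0.6, -0.4]
finger_gap: 12.7
```

```bash
python3 -c "
from h import *
rd()"
```

```text
t 18.0 th 94.13 adv 12.86 Mz 0.522
```

Request:
carry_out(
  motion=[
    {"jaw": 1, "linear": [0, 0, 0], "rot": [0, 0, 1]},
  ],
)

```text
time: 18.1
tool_pos: [602.6, 146.9, 48.7]
eef_rot: [-0.004, -0.64, 0.768, -0.003]
wrist_force: [1.1, -0.6, -0.7]
finger_gap: 12.9
```

```bash
python3 -c "
from h import *
rd()"
```

```text
t 18.1 th 95.21 adv 13.09 Mz 0.53
```

Request:
carry_out(
  motion=[
    {"jaw": 1, "linear": [0, 0, 0], "rot": [0, 0, 1]},
  ],
)

```text
time: 18.2
tool_pos: [602.6, 146.9, 48.7]
eef_rot: [-0.004, -0.633, 0.774, -0.003]
wrist_force: [0.8, -0.8, -0.3]
finger_gap: 13.1
```

```bash
python3 -c "
from h import *
rd()"
```

```text
t 18.2 th 96.29 adv 13.31 Mz 0.574
```

Request:
carry_out(
  motion=[
    {"jaw": 1, "linear": [0, 0, 0], "rot": [0, 0, 1]},
  ],
)

```text
time: 18.3
tool_pos: [602.7, 146.9, 48.7]
eef_rot: [-0.004, -0.626, 0.78, -0.003]
wrist_force: [0.4, -1.5, -1.7]
finger_gap: 12.8
```

```bash
python3 -c "
from h import *
rd()"
```

```text
t 18.3 th 97.36 adv 13.54 Mz 0.704
```

Clean curve this time: contact at about 90° (Mz 0.31), plateau of about 0.53 by 93–95° (7 N preload), then rising to about 0.65–0.70. My estimate is 12–14 N now, so I add a touch more.

Request:
carry_out(
  motion=[
    {"jaw": 1, "linear": [0, 0, 0], "rot": [0, 0, 1.2]},
  ],
)

```text
time: 18.4
tool_pos: [602.7, 146.9, 48.7]
eef_rot: [-0.004, -0.617, 0.787, -0.003]
wrist_force: [0.6, -1.6, 0.1]
finger_gap: 12.5
```

```bash
python3 -c "
from h import *
rd();avg(3)"
```

```text
t 18.4 th 98.64 adv 13.8 Mz 0.742
t 18.55 theta 98.59 adv 13.79 Mz [0.639 0.552 0.452] 0.548 F [ 0.4 -0.8 -0.6]
```

Request:
carry_out(
  motion=[
    {"jaw": 4, "linear": [0, 0, 0], "rot": [0, 0, 0]},
    {"jaw": 8.5, "linear": [0, 0, 0], "rot": [0, 0, 0]},
    {"jaw": 8.5, "linear": [0, 0, 0], "rot": [0, 0, 0]},
    {"jaw": 8.5, "linear": [0, 0, 0], "rot": [0, 0, 0]},
    {"jaw": 8.5, "linear": [0, 0, -1], "rot": [0, 0, 0]},
  ],
)

```text
time: 19.05
tool_pos: [601.6, 146.7, 57.7]
eef_rot: [-0.005, -0.617, 0.787, -0.002]
wrist_force: [0.5, 0.4, -0.8]
finger_gap: 83.4
```

Request:
carry_out(
  motion=[
    {"jaw": 8.5, "linear": [0, 0, -3], "rot": [0, 0, 0]},
    {"jaw": 8.5, "linear": [0, 0, -7], "rot": [0, 0, 0]},
    {"jaw": 8.5, "linear": [0, 0, -11], "rot": [0, 0, 0]},
    {"jaw": 8.5, "linear": [0, 0, -15], "rot": [0, 0, 0]},
    {"jaw": 8.5, "linear": [0, 0, -15], "rot": [0, 0, 0]},
  ],
)

```text
time: 19.55
tool_pos: [605.4, 148.6, 215.9]
eef_rot: [0.001, -0.617, 0.787, -0.005]
wrist_force: [0.8, -1.1, -0.3]
finger_gap: 85.6
```

```bash
python3 -c "
from h import *
st(); goto(350,130,200,170)"
```

```text
t 19.55 tcp [605.4 148.6 215.9] yaw 166.3 tilt [ 0.004 -0.009 -1.   ] holder xy 3.5 101.7 F [ 0.8 -1.1 -0.3] M [ 0.11  -0.036 -0.015] gap 85.6 q6 -0.74
linear cm [ 7.86 24.39  1.4 ] rot deg [-0.5 -0.2 -3.7]
```

Released and clear. I pull the arm back to look.

Request:
carry_out(
  motion=[
    {"jaw": 8.5, "linear": [5, 22, 0], "rot": [0, 0, 0]},
    {"jaw": 8.5, "linear": [5, 22, 0], "rot": [0, 0, 0]},
    {"jaw": 8.5, "linear": [5, 22, 0], "rot": [0, 0, 0]},
    {"jaw": 8.5, "linear": [5, 22, 0], "rot": [0, 0, 0]},
    {"jaw": 8.5, "linear": [5, 22, 0], "rot": [0, 0, 0]},
  ],
)

```text
time: 20.05
tool_pos: [377.0, 151.6, 215.1]
eef_rot: [0.002, -0.618, 0.786, -0.004]
wrist_force: [-0.4, 0.0, 0.1]
finger_gap: 84.9
```

```bash
python3 - <<'E'
from h import *
st()
def H(P): d=P[:,:2]-HC; return np.c_[d@hx,d@hy].round(1)
for n,x0,y0,x1,y1,k in (('top',225,120,365,200,5),('scene',260,160,430,300,4)):
    c=vision.capture(n); crop(c,x0,y0,x1,y1,k,f'pics/f_{n}.png'); cv2.imwrite(f'pics/full_{n}.png',c['pixels'][:,:,::-1])
E
```

```text
t 20.05 tcp [377.  151.6 215.1] yaw 166.3 tilt [ 0.002 -0.01  -1.   ] holder xy -224.3 84.2 F [-0.4  0.   0.1] M [ 0.149 -0.048 -0.037] gap 84.9 q6 -1.02
```

View pics/f_top.png

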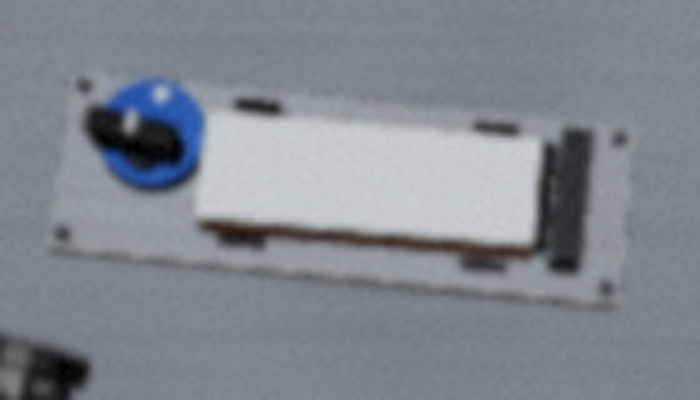

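View pics/f_scene.png

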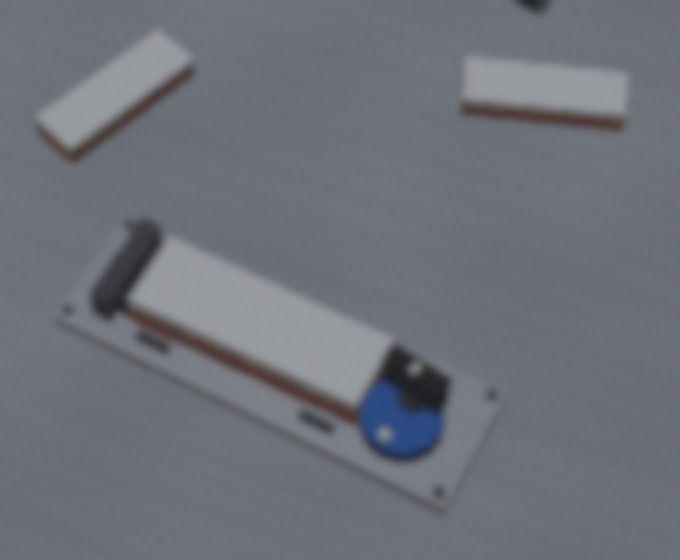

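View pics/full_scene.png

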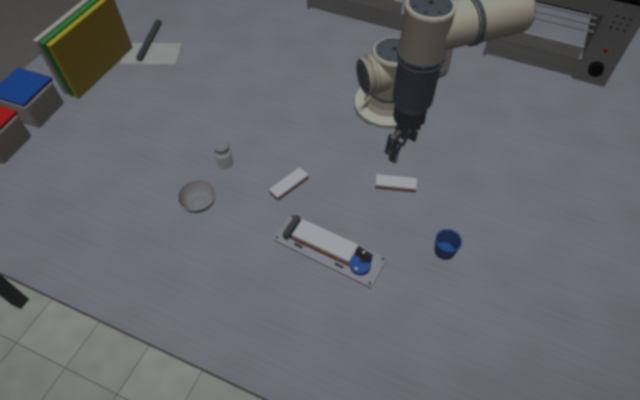

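The stone lies flat between the guides, from pad (545,195) to cam (203,145) in the top crop. The bystanders look unmoved. One last check on the cam angle from the dot.

```bash
python3 - <<'E'
from h import *
def H(P): d=P[:,:2]-HC; return d@hx,d@hy
px=lambda l,k,x0,y0:(np.array(l)+.5)/k-.5+[x0,y0]
for n,a,b,k,x0,y0 in(('top',(81,145),(162,95),5,225,120),('scene',(457,421),(385,435),4,260,160)):
    c=vision.capture(n)
    A=np.ravel(H(ray(c,px([a],k,x0,y0),36))); B=np.ravel(H(ray(c,px([b],k,x0,y0),36)))
    # chord between dot at start and now -> rotation on radius r (r from A to pivot ~ 12+18)
    ch=np.linalg.norm(B-A); print(n,A.round(1),B.round(1),ch.round(1),"chord dir -> angle",np.degrees(2*np.arctan2(-(B-A)[1],(B-A)[0])).round(1))
E
```

```text
top [  0.7 131.5] [31.2 94.3] 48.1 chord dir -> angle 101.4
scene [  1.3 133.7] [32.5 97.7] 47.7 chord dir -> angle 98.1
```

```bash
python3 -c "
from h import *
print(order.finish_job()); st()"
```

```text
the job is handed in; nothing more can be done
None
the job is handed in; nothing more can be done
```

I laid the largest stone flat between the guides, felt it against the end stop, then turned the cam to about 98° to clamp it and let go. I handed the job in after about 20 s.

**Clamp force:** I put it at about 13–15 N, but it was never measured directly. A first, uneven approach blurred the contact angle, so I backed the cam off about 12° and came in again at an even pace:
- **Contact:** it showed at about 90°, the 7 N preload by about 93–95°, and I stopped at 98.6°.
- **From travel:** about 12–14 N.
- **From torque:** about 0.74 N m while turning, which gives roughly 15 N. With 0.02–0.03 N m per N the range is 15–22 N.

**Last checks:**
- The cam held after release: the dot on its disc gives a turn of 98–101°.
- The final pictures show the stone flat between the guides, touching the pad and the cam, with the arm clear. By eye, the bowl, shaker and beaker have not moved.

**Disagreement:** my camera estimate of the holder was about 4 mm off along y, which showed when I gripped the knob. I set the clamp from touch and torque, so this did not affect it.

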